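# Take the ball tray off its rack and hold it under the magnifier

## Robot

A 6-joint arm with a two-finger parallel gripper is mounted at the origin on the work surface. World frame = base frame: x ahead of the robot, y to its left, z up, the work surface at z = 0. Lengths are in mm, angles in rad, forces in N, time in s.
With the tool pointing down it reaches from about 325 to 875 mm from the base axis. Payload 4.4 kg.
Tool frame: the origin (TCP) lies on the centre line of the jaws, within the pads' length; the fingertips stand ahead of it and the grasp point (between the pads) lies 6 mm ahead of it (ctrl.tcp_to_tips is the z of the fingertips in the tool frame, in mm); z points along the fingers, y is the line along which they close (so a half turn about z gives the same grasp; the last joint's range is limited). The gripper opens to 85 mm and grips with 20 to 120 N. Pads are 22 mm wide; open, the fingers measure 114 mm over their backs; the gripper's body (76 mm by 85 mm) begins 54 mm behind the grasp point. The pads swing forward as they close: fully open they stand 13 mm farther back than shut.
Start: joints at [-1.369, 0.207, 1.542, -0, 1.393, -0.15], TCP at [198.666, -539.592, 256.282] pointing down, gripper open.
Joint ranges: [-2.73, 2.73], [-0.86, 2.22], [0.23, 2.46], [-1.11, 4.25], [0.08, 2.63], [-2.82, 2.82]. Speed limits (rad/s): [2.79, 2.79, 3.14, 3.14, 3.14, 3.14].

## Interface

Orientations are given as a 3x3 rotation matrix whose columns are the frame's x, y, z axes.
In Python, from plant import ctrl, sensors, optics gives the robot as it stands. Calls block until the motion is done:
- ctrl.move_ptp(position, orientation): joint-space move of the TCP to a pose.
- ctrl.move_l(position, rot=None, vel=150, threshold=None): straight line of the TCP; rot=None keeps the orientation; vel is the mean speed in mm/s. With threshold (N) it stops when the force on the tool has changed by that much, and returns True; else False.
- ctrl.set_joints(angles): joint-space move.
- ctrl.gripper_to(opening, force=None): finger opening in mm; force is the grip in N (None keeps the last); returns when the fingers have stopped.
- ctrl.hold(seconds).
- ctrl.solve_ik(position, orientation): joint angles nearest the present ones, or None.
- sensors.read_state(): the state.
- optics.grab_frame(name): name is "scene" or "top"; returns (picture, depth): 480x640x3 uint8, red, green, blue; 480x640 float32, mm along the optical axis (not along the pixel's ray), 0 where there is no reading.
- optics.camera_params(name): a dict with "mtx" (3x3 intrinsics, pixels), "R" (3x3) and "t" (3): a world point X has camera coordinates R X + t. Camera axes: x right, y down, z forward; pixel columns grow to the right and rows downward; lengths in mm; the calibration is good to about 2 mm. A picture is of the moment at which its call begins. camera_params takes no time and is no camera call.
A pose or a line that the arm cannot do raises ctrl.MotionError and nothing moves.
- ctrl.finish_job(): hands the job in; it is judged then, once.
The state is a dict: "t": time; "q": joint angles; "qvel": joint speeds; "tau": joint torques, N m; "eef_pos": TCP position; "eef_rot": TCP orientation; "force": force on the tool from outside, world axes, zero at the start; "wrist_torque": the same for the moment, N m; "grip_width": finger opening in mm; "grasp_force": force on a finger pad.
Only numpy, scipy, OpenCV 4.12 (cv2) and the standard library are available. Lean on these libraries where they do the work, as an engineer would, in place of code of your own. Each camera call takes 0.05 s, during which the arm holds its last target. There are 200 camera calls.

## Task

Check the bearing ball for scratches: lift the hanging plywood tray by its handle up and off the rack's rod and carry it over, kept level so that the ball stays in its pocket, without bumping the stand magnifier or disturbing the glue jar, tape roll and solder spool. Finish while still holding the tray by its handle, level and still, with the ball centred under the lens and about 8 cm below it, the tray touching nothing else.

Things in the scene. Friction and masses are not known exactly. Their poses are not given: they have to be found in the camera images.
- tray: Plywood hang-on tray, 0.1-0.2 kg. Origin: underside, below the pocket's centre; z up, x from handle to hooks. Plate 90 (x) x 100 (y) x 8 mm with one round pocket, 34 mm wide, 4 mm deep, at its centre. Back plate at the +x edge (x 45 to 51, 90 mm wide) hangs down to z = -50 mm. It hangs level on the rack, same axes as the rack, handle towards the robot side.
- handle (a point): Good gripping point, mid-section of the tray's handle (tray x = -125, y = 0, z = 11 mm; tray axes). The handle is a straight wooden bar along tray x, from x = -45 to -160 mm, 18 mm wide (y) and 22 mm high (z 0 to 22), free on all sides: grip across its width.
- hooks (a point): Midway between the tray's two hooks, in their slot (tray x = 58, y = 0, z = 17 mm; tray axes). Hooks at y = +-30 mm, 14 mm wide, from x = 45 mm, top at z = 28 mm; their lips, splayed outwards, reach down behind the rod to x = 77, z = 5 mm. To come off, the tray must rise 17 mm straight up (30 mm is safe); then it is free.
- ball_center (a point): Centre of the loose steel bearing ball, 25 mm in diameter, 64 g, that lies in the tray's pocket with some 8 mm of play each way. It leaves the pocket if the tray is tipped by more than about 45 degrees or is jerked.
- pocket (a point): Where the ball's centre is when the ball lies in the middle of the pocket (tray x = 0, y = 0, z = 16.5 mm). Axes as those of the tray.
- rack: Low wooden rack fixed to the bench. Origin on the bench, z up, x away from the robot side. Base plate 85 x 256 mm (x 35 to 120), two uprights 132 mm tall at y = +-119 mm. The tray's origin hangs at rack x about 0, z about 100 mm, y within +-45 mm.
- rod (a point): Middle of the rack's steel rod (rack x = 60, y = 0, z = 117 mm; rack axes), 10 mm thick, along the rack's y, on which the tray's hooks hang. Below it a wooden slat, which the tray's back plate leans on (front face at rack x = 51, z 46 to 78 mm).
- magnifier: Stand magnifier, fixed. Origin on the bench straight below the lens; x points from the lens to the column, away from the robot side. Round base 110 mm across, 16 mm high, and column 12 mm thick, 355 mm tall, both centred at x = 170 mm. A clamp on the column holds a thin arm, level with the lens, that carries it.
- lens (a point): Centre of the round lens, which lies horizontally: 90 mm across its black frame and 10 mm thick. Its height above the bench differs each time (230 to 300 mm).
- glue: White glue jar, 48 mm across, 68 mm tall; origin at its foot. Bystander.
- tape: Roll of adhesive tape lying flat, 90 mm across, 24 mm high; origin at its underside. Bystander.
- solder: Spool of solder wire standing on its flange, 52 mm across, 40 mm tall; origin at its underside. Bystander.

How it is judged:
By the outcome, as a careful person would: the job done as asked, in the order asked, and still so for the second after the job is handed in, while the arm keeps its last pose, push and grip.
It also fails if it takes over 58 s, if anything falls off the work surface, if the arm or the gripper's body presses on something with over 40 N, if the wrist force passes 120 N, or if a joint passes its speed limit or range.

## Working session

There is one attempt and no reset: what is moved stays moved. The work goes in short steps, each a Python script; the robot and the scene stay as the last script left them, time stands still between calls to the robot, and variables do not carry over. Pictures are saved under pics/ and viewed, at most 10 in all, crops included, and the job is handed in when it is done.

```bash
mkdir -p pics && python3 - <<'E'
from plant import ctrl,sensors,optics
import cv2,numpy as np
for n in("scene","top"):
    p,d=optics.grab_frame(n); cv2.imwrite(f"pics/{n}0.png",p[:,:,::-1]); np.savez(f"{n}0.npz",p=p,d=d)
    c=optics.camera_params(n); print(n,c["mtx"].round(1).tolist(),"campos",(-c["R"].T@c["t"]).round(0),c["R"].round(2).tolist())
s=sensors.read_state();print(s["t"],ctrl.tcp_to_tips,s["eef_rot"])
E
```

```text
scene [[438.6, 0.0, 324.4], [0.0, 438.6, 238.8], [0.0, 0.0, 1.0]] campos [1031.  314.  714.] [[-0.58, 0.81, -0.0], [0.57, 0.41, -0.71], [-0.58, -0.42, -0.7]]
top [[457.3, 0.0, 316.2], [0.0, 457.3, 233.0], [0.0, 0.0, 1.0]] campos [397. -21. 988.] [[0.12, -0.99, 0.01], [-0.97, -0.12, -0.2], [0.2, 0.02, -0.98]]
0.1 25.0 [[ 9.38402837e-01  3.45542956e-01 -4.24729030e-04]
 [ 3.45543061e-01 -9.38400536e-01  2.10397451e-03]
 [ 3.28447625e-04 -2.12113782e-03 -9.99997696e-01]]
```

View pics/scene0.png

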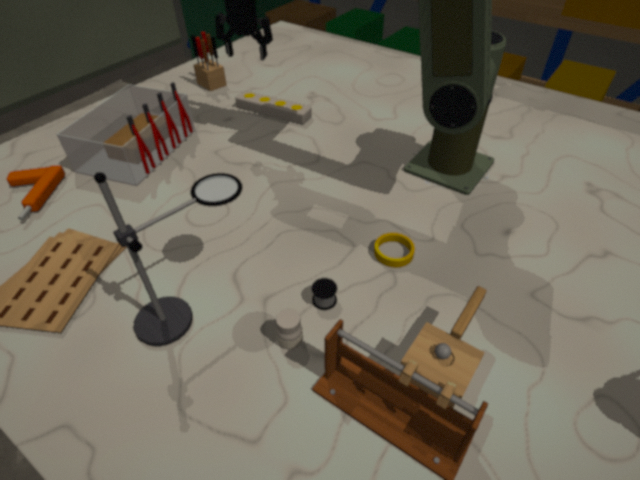

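View pics/top0.png

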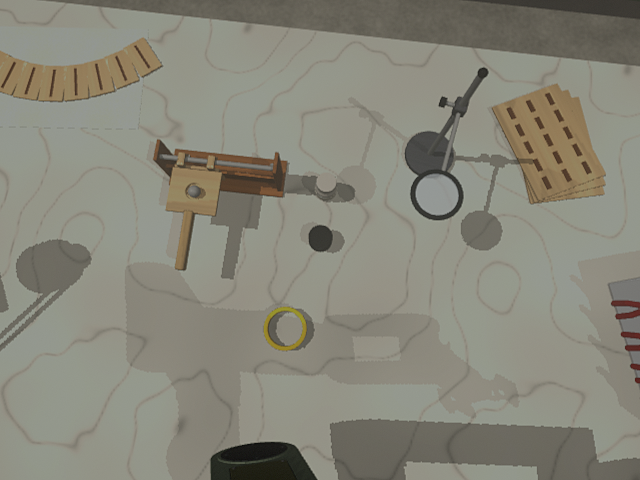

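```bash
cat > h.py <<'E'
import numpy as np,cv2
from plant import ctrl,sensors,optics
C={n:optics.camera_params(n) for n in("scene","top")}
def ray(n,uv):
    c=C[n]; K=c["mtx"]; d=c["R"].T@np.linalg.inv(K)@np.array([*uv,1.]); return -c["R"].T@c["t"],d/np.linalg.norm(d)
def onz(n,uv,z):
    o,d=ray(n,uv); return o+d*(z-o[2])/d[2]
def tri(a,b):
    o1,d1=ray("scene",a);o2,d2=ray("top",b)
    s=np.linalg.lstsq(np.c_[d1,-d2],o2-o1,rcond=None)[0]
    p,q=o1+s[0]*d1,o2+s[1]*d2; return (p+q)/2,np.linalg.norm(p-q)
def deproj(n,uv,d):
    c=C[n]; return c["R"].T@(np.linalg.inv(c["mtx"])@np.array([*uv,1.])*d-c["t"])
def comp(mask,seed):
    n,l,s,cen=cv2.connectedComponentsWithStats(mask.astype(np.uint8)); k=l[seed[1],seed[0]]
    return (l==k),s[k],cen[k]
E
python3 - <<'E'
from h import *
I={n:np.load(n+"0.npz") for n in("scene","top")}
el={}
for n,s in(("scene",(217,188)),("top",(437,195))):
    g=cv2.cvtColor(I[n]["p"],cv2.COLOR_RGB2GRAY); m,st,c=comp(g>105,s)
    ct=max(cv2.findContours(m.astype(np.uint8),0,1)[0],key=len); e=cv2.fitEllipse(ct); el[n]=e[0]; print(n,g[s[1],s[0]],st,e)
print("lens",tri(el["scene"],el["top"]))
print("depth ring",[deproj("top",uv,I["top"]["d"][uv[1],uv[0]]).round(0) for uv in((413,195),(461,195),(437,219))])
hsv=cv2.cvtColor(I["top"]["p"],cv2.COLOR_RGB2HSV)
print([hsv[v,u].tolist() for u,v in((185,235),(180,195),(240,240),(193,190),(250,120))])
m=(hsv[...,1]>80)&(hsv[...,0]>12)&(hsv[...,0]<22)&(hsv[...,2]>100)
mm,st,c=comp(m,(185,235)); print("tray",st,c)
o=I["top"]["p"].copy(); o[mm]=[255,0,0]
hv=[]
for r in range(222,266,3):
    x=np.where(mm[r,160:220])[0]+160; hv.append(((x.min()+x.max())/2,r)); 
hv=np.array(hv); W=np.array([onz("top",p,122) for p in hv]); print(hv[:,0])
v=cv2.fitLine(W[:,:2].astype(np.float32),2,0,.01,.01).ravel(); print("handle axis",v,"ang",np.arctan2(v[1],v[0]))
ys=np.where(mm[:,170:200].any(1))[0]; print("tip",onz("top",(181,ys.max()),122))
print("handle depth",[deproj("top",uv,I["top"]["d"][uv[1],uv[0]]).round(0) for uv in((183,255),(187,225),(178,200),(205,205),(193,190))])
for n,(u,w) in (("top",(193,190)),("scene",(441,351))):
    print(n,onz(n,(u,w),116.5))
for n,uv in(("top",(285,328)),("top",(320,238)),("top",(327,185))): print("byst",deproj(n,uv,I[n]["d"][uv[1],uv[0]]).round(0))
cv2.imwrite("pics/crop.png",cv2.resize(np.hstack([o[130:280,130:310][:,:,::-1],I["scene"]["p"][300:450,340:500][:,:,::-1]]),None,fx=2.3,fy=2.3,interpolation=2))
E
```

```text
scene 148 [196 177  41  24 779] ((215.9317626953125, 188.5279083251953), (22.634166717529297, 41.201446533203125), 80.56121063232422)
top 151 [ 416  174   43   41 1388] ((436.5973205566406, 194.21116638183594), (39.758056640625, 42.57206726074219), 119.07625579833984)
lens (array([ 642.98828191, -202.71456308,  235.84149928]), np.float64(0.21335366822692167))
depth ring [array([ 635., -162.,  241.]), array([ 646., -244.,  238.]), array([ 599., -206.,  239.])]
[[18, 106, 137], [22, 88, 148], [27, 23, 120], [23, 16, 125], [45, 17, 153]]
tray [ 166  149  112  121 3347] [203.45025396 188.06035255]
[186.  185.5 185.  184.5 184.  183.5 183.  182.5 182.  181.5 181.  180.5
 180.  179.5 179. ]
handle axis [9.9986213e-01 1.6604045e-02 5.2327478e+02 2.4847829e+02] ang 0.01660481
tip [473.30424824 242.30248415 122.        ]
handle depth [array([501., 244., 119.]), array([560., 248., 117.]), array([611., 279., 104.]), array([606., 222., 108.]), array([630., 247., 123.])]
top [631.63525137 248.69951162 116.5       ]
scene [633.10557518 247.21764583 116.5       ]
byst [387.  39.   0.]
byst [582. -12.  36.]
byst [690. -13.  69.]
```

View pics/crop.png

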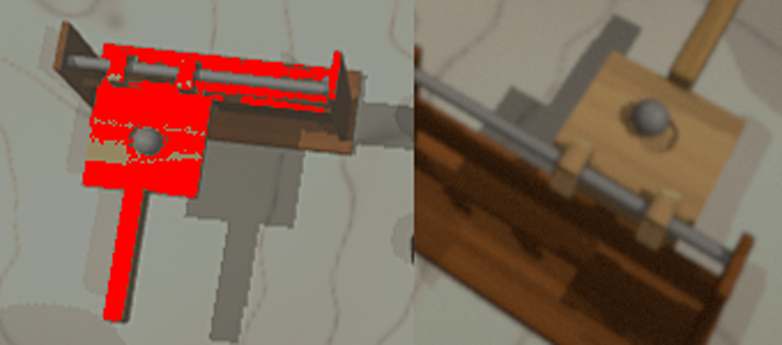

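```bash
cat >> h.py <<'E'
def Rz(yaw):
    c,s=np.cos(yaw),np.sin(yaw); return np.array([[c,s,0],[s,-c,0],[0,0,-1.]])
def st():
    s=sensors.read_state(); print("t %.2f"%s["t"],s["eef_pos"].round(1) if hasattr(s["eef_pos"],"round") else s["eef_pos"],"F",np.round(s["force"],1),"M",np.round(s["wrist_torque"],2),"w %.1f g %.0f"%(s["grip_width"],np.max(s["grasp_force"])))
E
python3 - <<'E'
from h import *
R=Rz(.017)
print("base",onz("top",(430,153),16))
x,y=511,248.4
for p in((x,y,117),(x-100,y,157),(408,-203,157),(518,-203,157)): print(ctrl.solve_ik(p,R))
ctrl.move_ptp((420,0,330),R); ctrl.move_ptp((x,y,230),R)
st()
p,d=optics.grab_frame("top"); cv2.imwrite("pics/t1.png",p[100:300,100:340,::-1].repeat(2,0).repeat(2,1))
p,d=optics.grab_frame("scene"); cv2.imwrite("pics/s1.png",p[200:450,300:560,::-1].repeat(2,0).repeat(2,1))
a=cv2.imread("pics/t1.png");b=cv2.imread("pics/s1.png");o=np.zeros((500,1000,3),np.uint8);o[:400,:480]=a;o[:500,480:]=b;cv2.imwrite("pics/c1.png",cv2.resize(o,(800,400)))
E
```

```text
base [ 809.63271745 -234.41610468   16.        ]
[ 3.00168732e-01  3.43919728e-01  1.67935962e+00 -4.44089210e-16
  1.11831330e+00  1.85396506e+00]
[ 3.63159164e-01  1.15797065e-01  1.86787020e+00 -4.44089210e-16
  1.15792539e+00  1.91695549e+00]
[-6.51986187e-01  6.39443487e-02  1.92477431e+00 -4.44089210e-16
  1.15287400e+00  9.01810140e-01]
[-5.29060340e-01  2.69122303e-01  1.68312648e+00 -4.44089210e-16
  1.18934387e+00  1.02473599e+00]
t 3.30 [511.5 247.4 230.5] F [-0.5 -0.2 -0.1] M [-0.01  0.    0.04] w 85.0 g 0
```

View pics/c1.png

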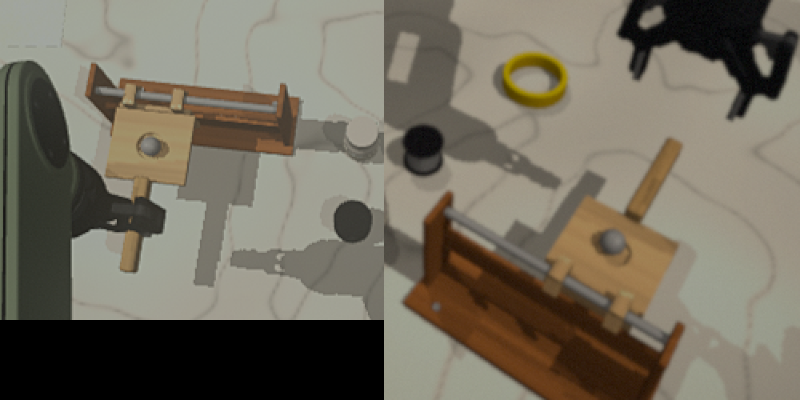

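The gripper stands over the handle (left view, about (145,215)), with the jaws across the bar. The ball is in its pocket. Descend, grip and lift.

```bash
python3 - <<'E'
from h import *
x,y=511,248.4
print(ctrl.move_l((x,y,117),Rz(.017),vel=100,threshold=8)); st()
ctrl.gripper_to(10,100); st()
ctrl.move_l((x,y,163),vel=50); ctrl.hold(.3); st()
p,d=optics.grab_frame("scene"); cv2.imwrite("pics/s2.png",cv2.resize(p[180:420,340:560,::-1],None,fx=2.5,fy=2.5))
p,d=optics.grab_frame("top"); np.savez("t2.npz",p=p,d=d)
E
```

```text
False
t 4.68 [511.7 248.6 117.9] F [0.5 0.8 0.6] M [-0.01  0.   -0.04] w 85.3 g 0
t 5.32 [511.1 249.3 117.5] F [-2.   4.1  2.9] M [ 0.68  0.19 -0.04] w 16.3 g 98
t 6.68 [510.9 248.4 162.7] F [ 0.6  0.2 -3.4] M [ 0.05  0.26 -0.04] w 16.0 g 98
```

View pics/s2.png

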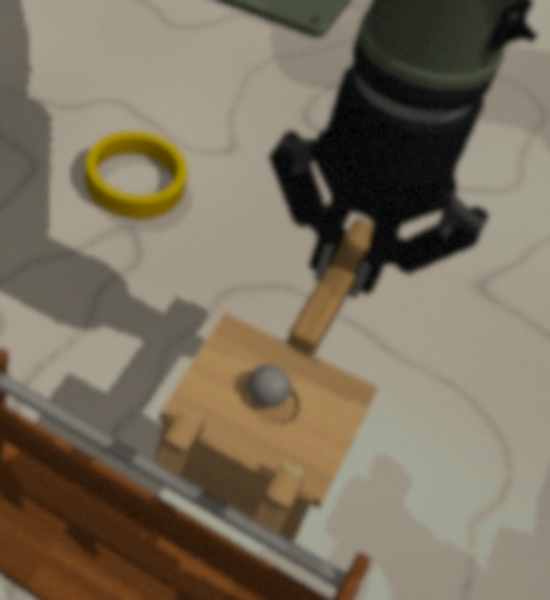

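The hooks are above the rod and the ball is in its pocket, off to one side. Check the tilt by fitting a plane to the depth on the plate.

```bash
cat >> h.py <<'E'
def plate(n,p,d,x0,y0,zlo,zhi):
    "world points on plate top (wood), plane fit relative to approx. origin x0,y0"
    c=C[n]; v,u=np.mgrid[:480,:640]; X=np.stack([u*d,v*d,d],-1).reshape(-1,3)@np.linalg.inv(c["mtx"]).T
    P=(X-c["t"])@c["R"]; q=P-[x0,y0,0]
    h=cv2.cvtColor(p,cv2.COLOR_RGB2HSV).reshape(-1,3)
    r=np.hypot(q[:,0],q[:,1])
    k=(d.ravel()>0)&(abs(q[:,0])<40)&(abs(q[:,1])<46)&(r>22)&(P[:,2]>zlo)&(P[:,2]<zhi)&(h[:,1]>60)
    A=np.c_[q[k,:2],np.ones(k.sum())]; z=P[k,2]
    for _ in range(3):
        s=np.linalg.lstsq(A,z,rcond=None)[0]; e=abs(A@s-z); g=e<max(2.5*np.median(e),1); A,z=A[g],z[g]
    return s,len(z),np.median(e)
E
python3 - <<'E'
from h import *
a=np.load("top0.npz"); print(plate("top",a["p"],a["d"],634,250,95,125))
b=np.load("t2.npz"); print(plate("top",b["p"],b["d"],634,250,130,180))
for n in("scene",):
    p,d=optics.grab_frame(n); print(plate(n,p,d,634,250,130,180))
a=np.load("scene0.npz"); print(plate("scene",a["p"],a["d"],634,250,95,125))
E
```

```text
(array([2.53858569e-02, 6.35753178e-04, 1.05387211e+02]), 1232, np.float64(0.9418323557223047))
(array([ 1.33282351e-02, -1.50912064e-04,  1.50333917e+02]), 1248, np.float64(0.8280910639338686))
(array([1.59604229e-02, 1.44444492e-03, 1.52116120e+02]), 1866, np.float64(0.5676189228726685))
(array([2.60074116e-02, 1.04342926e-03, 1.07256566e+02]), 1677, np.float64(0.5763702180372547))
```

```bash
python3 - <<'E'
from h import *
ctrl.move_l((408,248.4,163),vel=90); st()
ctrl.move_l((408,-204.5,163),vel=110); st()
ctrl.move_l((520,-204.5,157.5),vel=60); ctrl.hold(.8); st()
for n in("scene","top"):
    p,d=optics.grab_frame(n); np.savez(n+"3.npz",p=p,d=d); print(plate(n,p,d,643,-203,125,165))
    y,x=(140,150) if n=="scene" else (140,380)
    cv2.imwrite(f"pics/{n}3.png",cv2.resize(p[y:y+130,x:x+130,::-1],(600,600)[:2],interpolation=2)) if n=="top" else cv2.imwrite(f"pics/{n}3.png",cv2.resize(p[110:290,80:320,::-1],(800,600),interpolation=2))
E
```

```text
t 8.12 [408.7 248.4 163.2] F [-0.1  0.1 -2.8] M [-0.04  0.3   0.03] w 16.3 g 98
t 12.39 [ 408.  -204.4  163. ] F [ 0.1 -0.4 -2.4] M [-0.    0.26 -0.05] w 16.2 g 98
t 15.21 [ 520.  -204.5  157.5] F [-0.1  0.4 -3.2] M [ 0.01  0.29 -0.03] w 16.0 g 98
(array([1.54554151e-02, 4.71016057e-04, 1.46689613e+02]), 839, np.float64(0.5882429689341961))
(array([ 1.79309724e-02, -7.62767279e-03,  1.45665795e+02]), 544, np.float64(0.8331928780521878))
```

View pics/scene3.png

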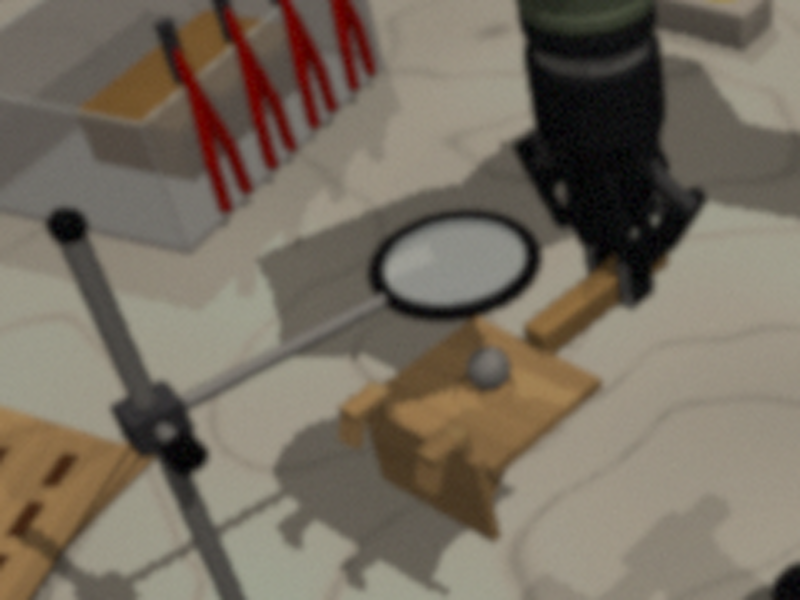

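View pics/top3.png

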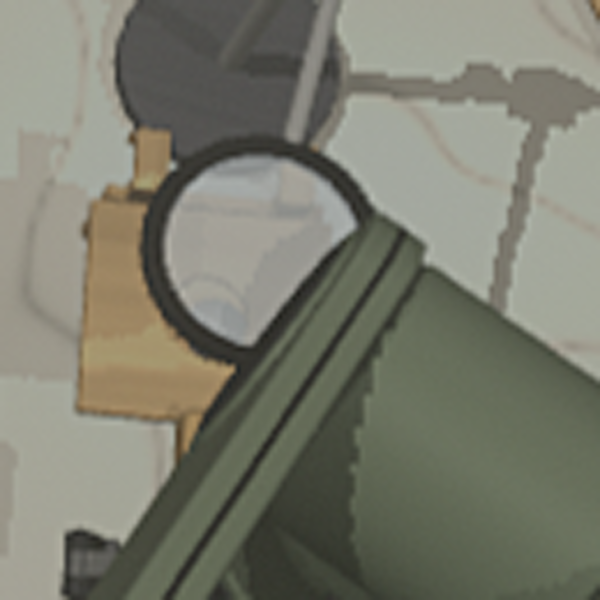

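The scene view shows the tray under the lens, clear of everything, with the ball at about (226,220). The top view shows the ball faintly through the glass at about (427,208). I'll measure it properly.

```bash
python3 - <<'E'
from h import *
print(tri((226.4,220.4),(427.2,208)))
a=np.load("scene3.npz")
h=cv2.cvtColor(a["p"],cv2.COLOR_RGB2HSV); m=np.zeros((480,640),bool); m[208:232,214:240]=h[208:232,214:240,1]<50
mm,s,c=comp(m,(226,220)); print(s,c, onz("scene",c,156.3), onz("scene",(s[0]+s[2]/2-.5,s[1]+s[3]/2-.5),156.3))
d=a["d"]; print("ball top pts",deproj("scene",(226,220),d[220,226]))
g=cv2.cvtColor(a["p"],cv2.COLOR_RGB2GRAY)
# lens ring z from scene depth
v,u=np.mgrid[165:212,185:248]; k=(g[165:212,185:248]<45)&(d[165:212,185:248]>0)
P=np.array([deproj("scene",(x,y),d[y,x]) for x,y in zip(u[k],v[k])]); P=P[(P[:,2]>215)&(np.hypot(P[:,0]-643,P[:,1]+203)<55)]
print(len(P),np.percentile(P[:,2],[10,50,90]),(P.max(0)+P.min(0))/2)
# pocket/plate position from wood plate in scene
E
```

```text
(array([ 637.92345239, -203.57677102,  156.88994796]), np.float64(6.015292465603255))
[221 215  11  11  98] [226.04081633 219.95918367] [ 636.07162272 -202.33358849  156.3       ] [ 636.20037399 -202.31404902  156.3       ]
ball top pts [ 641.46017826 -195.43473879  163.72556134]
271 [237.68654824 240.03313342 241.37644743] [ 645.26585621 -198.69703909  238.41864666]
```

The ball rests at the handle side of its pocket, about 7 mm short of the lens axis. Shift the tray by +7 mm in x, slowly, and check again.

```bash
python3 - <<'E'
from h import *
ctrl.move_l((526.8,-204.9,157.2),vel=8); ctrl.hold(1.5); st()
for _ in range(2):
    p,d=optics.grab_frame("scene"); h=cv2.cvtColor(p,cv2.COLOR_RGB2HSV); m=np.zeros((480,640),bool); m[202:232,206:242]=h[202:232,206:242,1]<50
    n,l,s,c=cv2.connectedComponentsWithStats(m.astype(np.uint8))
    for i in range(1,n):
        if s[i,4]>50: print(s[i],c[i],onz("scene",c[i],156))
    ctrl.hold(.7)
cv2.imwrite("pics/s4.png",cv2.resize(p[110:290,80:320,::-1],(800,600),interpolation=2))
E
```

```text
t 17.81 [ 526.8 -204.9  157.2] F [-0.5  0.2 -2.7] M [0.01 0.3  0.01] w 16.5 g 98
[206 202  36  13 221] [221.25339367 205.60180995] [ 610.82322771 -240.60038154  156.        ]
[218 217  12  11  99] [223.2020202  221.94949495] [ 643.04451143 -202.97607252  156.        ]
[206 202  36  13 229] [221.17467249 205.59825328] [ 610.9055953  -240.73516239  156.        ]
[218 217  11  11  98] [223.14285714 221.94897959] [ 643.10855516 -203.06869539  156.        ]
```

View pics/s4.png

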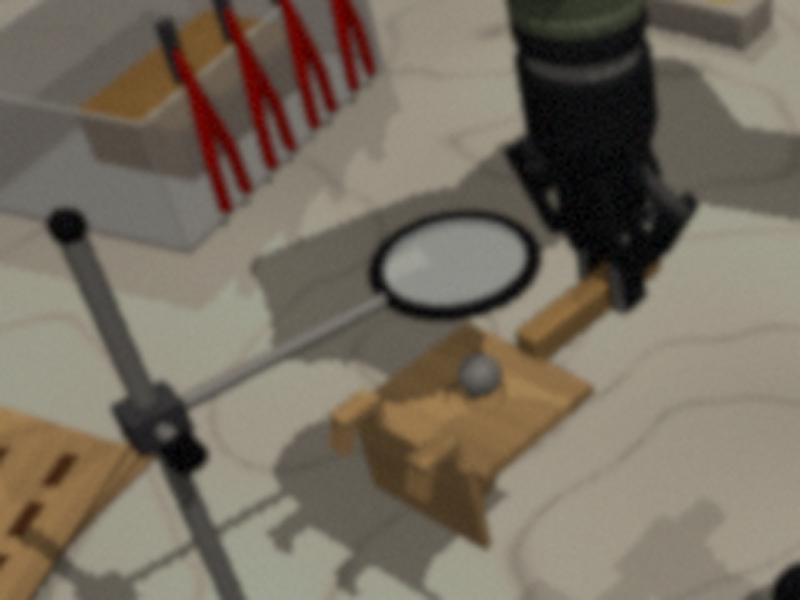

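The ball sits still at (643,-203,156), against the lens at (643,-203,236). The tray is clear of everything.

```bash
python3 -c "
from plant import ctrl
print(ctrl.finish_job())"
```

```text
the job is handed in; nothing more can be done
None
```

The job is handed in: the tray is held still by its handle with the ball centred about 80 mm under the lens, touching nothing else; the depth images show the tray within about 1° of level.

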